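Rock a dial angle gauge over a crowned mould insert to the set angle and hold it

TASK

With the orange wiper block, not with the fingers, wipe the four loose chips off the crowned steel mould insert, then set the wiper down on the bench clear of the insert. Then take the dial angle gauge by its black top handle, seat its base level and square across the top of the crown, and rock it over the crown until the swinging needle settles on the red mark: that is where the crown reaches the set draft angle, to be scribed by a colleague. Finish while still holding the gauge motionless there, its base bearing lightly on the crown and the needle on the mark; leave everything else on the bench where it is.

Things in the scene. Friction and masses are not known exactly. Their poses are not given: they have to be found in the camera images.
- insert: Steel mould insert, fixed to the bench, on a dark heel flange 90 x 106 x 6 mm. Its body is 80 mm long (its x) and 96 mm wide (its y); the top is a convex crown, a part of a cylinder of radius 100 mm whose axis runs along its x: 55 mm high along the middle line, 43 mm at the two long edges (where the slope is about 28 degrees). Origin: centre of the underside, z up.
- crown_axis (a point): A point on the axis of the crown's cylinder: in the insert's frame (0, 0, -45 mm), so below the bench top; every point of the crown's mid-section is 100 mm from it. Axes as the insert's.
- wiper: Orange nylon wiper block with a black rubber sole, loose, standing on its sole: 32 (x) x 84 (y) x 56 mm high. The lower 21 mm are the full size; above that is the ridge to hold it by, 22 (x) x 46 (y) mm, from 21 to 56 mm height. 0.10 to 0.16 kg. Origin: centre of the sole's underside, z up.
- chip_1: Curled steel milling chip, loose, 14 x 8 x 8 mm, 10 g, at the start lying on the crown (its centre within 20 mm of the crown's middle line and at -6 to +27 mm along the insert's x). Origin: centre of its underside at the start.
- chip_2: Curled steel milling chip, loose, 14 x 8 x 8 mm, 10 g, at the start lying on the crown (its centre within 20 mm of the crown's middle line and at -6 to +27 mm along the insert's x). Origin: centre of its underside at the start.
- chip_3: Curled steel milling chip, loose, 14 x 8 x 8 mm, 10 g, at the start lying on the crown (its centre within 20 mm of the crown's middle line and at -6 to +27 mm along the insert's x). Origin: centre of its underside at the start.
- chip_4: Curled steel milling chip, loose, 14 x 8 x 8 mm, 10 g, at the start lying on the crown (its centre within 20 mm of the crown's middle line and at -6 to +27 mm along the insert's x). Origin: centre of its underside at the start.
- gauge: Dial angle gauge, loose, standing on its base, 124 mm high, 0.4 to 0.6 kg. Base bar 34 (x) x 110 (y) x 12 mm; black dial housing of 38 mm radius, centred 50 mm above the underside, white dial facing the gauge's -x (towards the robot at the start); on top the black handle, 22 (x) x 44 (y) mm, at 90 to 124 mm height. Origin: centre of the base's underside, z up, y along the base.
- gauge_handle (a point): The middle of the gauge's handle, 107 mm above the base's underside; grip it across its 44 mm (the gauge's y).
- needle (a joint): Angle of the black needle about the gauge's +x axis (rad). It is weighted below its pivot, so it always swings upright: 0 when the gauge stands level, positive by the lean when the gauge leans towards its own +y side (+y end of the base lower). It swings for under a second after a movement.
- bezel (a joint): Angle of the bezel with its red mark about the gauge's +x axis (rad), zero and direction as the needle's; locked, set between 0.12 and 0.34 at the start. Seen with the dial facing you, positive is clockwise (right) of the dial's top. The needle is on the mark when both angles are equal.
- needle_tip (a point): The needle's tip, 28 mm above its pivot; the point's z points along the needle.
- red_mark (a point): The red mark on the bezel, 3.4 mm wide, 30 mm from the dial's centre; the point's z points from the dial's centre to the mark.
- screwdriver: Bystander: yellow-handled screwdriver, 198 mm long, loose; leave it alone. Origin: centre of its underside.
- ring_gauge_25: Bystander: larger steel ring gauge, 61 mm across and 16 mm high, loose; leave it alone. Origin: centre of its underside.
- ring_gauge_18: Bystander: smaller steel ring gauge, 51 mm across and 14 mm high, loose; leave it alone. Origin: centre of its underside.
There are look-alikes about, which are no part of the job. Several things look just like the wiper: the one meant starts farthest to the robot's right.

How it is judged:
By the outcome, as a careful person would: the job done as asked, in the order asked, and still so for the second after the job is handed in, while the arm keeps its last pose, push and grip.
It also fails if it takes over 58 s, if anything falls off the work surface, if the arm or the gripper's body presses on something with over 40 N, if the wrist force passes 120 N, or if a joint passes its speed limit or range.

ROBOT

A 6-joint arm with a two-finger parallel gripper is mounted at the origin on the work surface; the furniture and walls round the work are solid. World frame = base frame: x ahead of the robot, y to its left, z up, the work surface at z = 0. Lengths are in m, angles in rad, forces in N, time in s.
With the tool pointing down it reaches from about 0.375 to 0.975 m from the base axis. Payload 3.8 kg.
Tool frame: the origin (TCP) lies midway between the tips of the shut fingers; the grasp point (between the pads) lies 19 mm behind it; z points along the fingers, y is the line along which they close (so a half turn about z gives the same grasp; the last joint's range is limited). The gripper opens to 85 mm and grips with 20 to 120 N. Pads are 22 mm wide; open, the fingers measure 114 mm over their backs; the gripper's body (76 mm by 85 mm) begins 54 mm behind the grasp point. The pads swing forward as they close: fully open they stand 13 mm farther back than shut.
Start: joints at [-1.26, 0.264, 1.604, -0, 1.274, -0.037], TCP at [0.23, -0.635, 0.231] pointing down, gripper open.
Joint ranges: [-2.63, 2.63], [-0.94, 2.18], [0.31, 2.57], [-1.31, 4.45], [0, 2.66], [-2.55, 2.55]. Speed limits (rad/s): [2.57, 2.57, 3.14, 3.14, 3.14, 3.14].

INTERFACE

Orientations are given as a rotation vector (axis times angle).
In Python, from workcell import status, read_camera, workorder, masks_of gives the robot as it stands.
- The arm moves only by the tool drive_tool, never from a script. Its argument "rows" is a list of rows, each a list of 7 numbers: the turn, a rotation vector about the tool's x, y, z in degrees, then the shift along the tool's x, y, z in m, then the opening, from 0 (shut) to 1 (fully open). In form: [[ax, ay, az, tx, ty, tz, claw], ...]. A call has 1 to 8 rows; each row shifts and turns the commanded pose from where the row before left it, along the tool's axes as they then stand; what a row does not reach is not made up. A row lasts 1/12 s, in which the tool goes at most 41.7 mm and 7.16 degrees, less where a joint would pass 70% of its speed; a pose out of reach is approached as far as the arm can. A call is refused whole if a number of a shift passes 0.0417 or a number of a turn 7.16, either way. A call with a gripper value outside its range is refused whole. The fingers move at their own pace and stop on an object; "force" is the grip in N (left out, the last holds). Time passes only in rows, so rows that do not move let the fingers close. It gives the time, the measured TCP pose, the force, the opening and the grip force at its end, in the units of the state.
- status.read_state(): the state, without advancing time (a new reading comes with each control period).
- read_camera(name): name is "side" or "top" or "wrist"; returns a dict with "color" (420x560x3 uint8, red, green, blue), "intrinsics" (3x3 intrinsics, pixels), "D" ([k1, k2, p1, p2, k3] as OpenCV has them; the pictures are not rectified), "world_from_camera" (4x4, takes a point from camera to world coordinates); the wrist camera has in their place "mount" (4x4, takes a point from camera to tool coordinates, whose origin is the TCP and whose axes are the flange's). Camera axes: x right, y up, looking along -z (the intrinsics and any distortion apply to the point x, -y, -z); pixel columns grow to the right and rows downward; lengths in m; the calibration is good to about 2 mm. A picture is of the moment at which its call begins: read the wrist's pose just before it. There is no depth.
- workorder.finish_job(): hands the job in; it is judged then, once.
Trained networks look in a picture, given as the dict that the camera call returned (one of the last four; its "shot" number tells which), for a name from the list of things; names that differ only in an ending like _2 or _b are one class to them, and where a whole thing is asked for, a point or a joint stands for the part that bears it (a point fixed in the world has none). Each returns a list of dicts, best first, with "score" (0 to 1); they miss things now and then, are a little off and sometimes report something else, mostly with a low value. They report only what shows in the picture. A call takes as long as a camera call. They do not tell look-alikes from the thing itself.
- masks_of(picture, name): "mask" (420x560 bool, what is visible of it) and "bbox" ([left, top, right, bottom] in pixels, round what is visible of it).
The state is a dict: "time": time; "q": joint angles; "joint_vel": joint speeds; "joint_torque": joint torques, N m; "tool_pos": TCP position; "tcp_rot": TCP orientation; "wrist_force": force on the tool from outside, world axes, zero at the start; "torque": the same for the moment, N m; "width": opening from 0.0 (shut) to 1.0 (fully open); "grip_force": force on a finger pad.
Only numpy, scipy, OpenCV 4.12 (cv2) and the standard library are available. Lean on these libraries where they do the work, as an engineer would, in place of code of your own. Each camera call takes 0.05 s, during which the arm holds its last target. There are 200 camera calls.

## Working session

There is one attempt and no reset: what is moved stays moved. The work goes in short steps, Python scripts to look and compute and a tool call to move; the robot and the scene stay as the last step left them, time stands still between calls to the robot, and variables do not carry over. Pictures are saved under pics/ and viewed, at most 10 in all, crops included, and the job is handed in when it is done.

Besides the shell and the picture viewer there is one more tool, called after "Request:" as name(argument=value, ...) on one line, values as JSON. drive_tool: Moves the arm, as the interface text tells. Its arguments: {"type":"object","properties":{"rows":{"type":"array"},"force":{"type":"number"}},"required":["rows"]}

```bash
mkdir -p pics; ls
cat > h.py <<'E'
import numpy as np, cv2
from scipy.spatial.transform import Rotation as R
from workcell import status, read_camera, workorder, masks_of
def state(): return status.read_state()
def Ttool(s):
    T=np.eye(4);T[:3,:3]=R.from_rotvec(s["tcp_rot"]).as_matrix();T[:3,3]=s["tool_pos"];return T
def shot(name):
    s=state();p=read_camera(name)
    p["T"]=np.array(p["world_from_camera"]) if "world_from_camera" in p else Ttool(s)@np.array(p["mount"])
    return p
def save(p,f,crop=None,k=1):
    c=p["color"]
    if crop: c=c[crop[1]:crop[3],crop[0]:crop[2]]
    cv2.imwrite("pics/"+f,cv2.resize(c[:,:,::-1],None,fx=k,fy=k,interpolation=cv2.INTER_CUBIC))
def ray(p,uv):
    q=cv2.undistortPoints(np.array([[uv]],float),np.array(p["intrinsics"]),np.array(p["D"],float))[0,0]
    d=p["T"][:3,:3]@np.array([q[0],-q[1],-1.0]);return p["T"][:3,3],d/np.linalg.norm(d)
def onz(p,uv,z):
    o,d=ray(p,uv);return o+d*(z-o[2])/d[2]
def proj(p,X):
    Xc=(np.asarray(X,float).reshape(-1,3)-p["T"][:3,3])@p["T"][:3,:3]
    Xc=Xc*[1,-1,-1]
    return cv2.projectPoints(Xc,np.zeros(3),np.zeros(3),np.array(p["intrinsics"]),np.array(p["D"],float))[0][:,0]
def tri(*pr):
    A=0;b=0
    for p,uv in pr:
        o,d=ray(p,uv);M=np.eye(3)-np.outer(d,d);A=A+M;b=b+M@o
    return np.linalg.solve(A,b)
E
python3 - <<'E'
from h import *
s=state();print(s["time"],s["tool_pos"],s["tcp_rot"],s["wrist_force"])
for c in ["side","top"]:
    p=shot(c);save(p,c+"0.png",k=1.4);print(c,p["T"].round(3).tolist())
    for n in ["insert","wiper","chip_1","gauge","gauge_handle","needle","red_mark","screwdriver","ring_gauge_25","ring_gauge_18"]:
        print(n,[(round(m["score"],2),np.round(m["bbox"]).tolist()) for m in masks_of(p,n)])
E
```

```text
pics
0.0 [ 0.22982287 -0.63386632  0.22996071] [-3.09199788e+00 -5.43191746e-01  4.64807006e-04] [-0.62308038  0.57248321  0.14995415]
side [[0.992, 0.065, -0.108, 0.454], [-0.125, 0.597, -0.792, -0.959], [0.013, 0.799, 0.601, 0.754], [0.0, 0.0, 0.0, 1.0]]
insert [(0.71, [258.0, 223.0, 300.0, 270.0])]
wiper [(0.68, [256.0, 182.0, 278.0, 208.0]), (0.64, [230.0, 159.0, 260.0, 183.0])]
chip_1 [(0.46, [323.0, 243.0, 353.0, 305.0])]
gauge [(0.87, [240.0, 269.0, 262.0, 343.0])]
gauge_handle [(0.81, [243.0, 268.0, 267.0, 342.0])]
needle []
red_mark [(0.52, [240.0, 297.0, 242.0, 316.0])]
screwdriver [(0.86, [321.0, 253.0, 348.0, 305.0])]
ring_gauge_25 [(0.78, [322.0, 212.0, 345.0, 226.0])]
ring_gauge_18 [(0.78, [322.0, 212.0, 345.0, 226.0])]
top [[0.007, 0.995, -0.096, 0.465], [-1.0, 0.006, -0.001, -0.052], [-0.001, 0.096, 0.995, 1.249], [0.0, 0.0, 0.0, 1.0]]
insert [(0.86, [284.0, 205.0, 328.0, 245.0])]
wiper [(0.86, [215.0, 215.0, 246.0, 231.0]), (0.81, [174.0, 226.0, 197.0, 260.0]), (0.25, [370.0, 256.0, 395.0, 264.0])]
chip_1 []
gauge [(0.56, [361.0, 242.0, 403.0, 262.0])]
gauge_handle [(0.87, [360.0, 244.0, 404.0, 264.0])]
needle []
red_mark [(0.57, [368.0, 256.0, 398.0, 263.0])]
screwdriver [(0.77, [314.0, 161.0, 378.0, 198.0])]
ring_gauge_25 [(0.8, [236.0, 150.0, 254.0, 171.0]), (0.75, [261.0, 163.0, 281.0, 176.0]), (0.68, [362.0, 242.0, 405.0, 263.0])]
ring_gauge_18 [(0.8, [236.0, 150.0, 254.0, 171.0]), (0.75, [261.0, 163.0, 281.0, 176.0]), (0.68, [362.0, 242.0, 405.0, 263.0])]
```

View pics/side0.png

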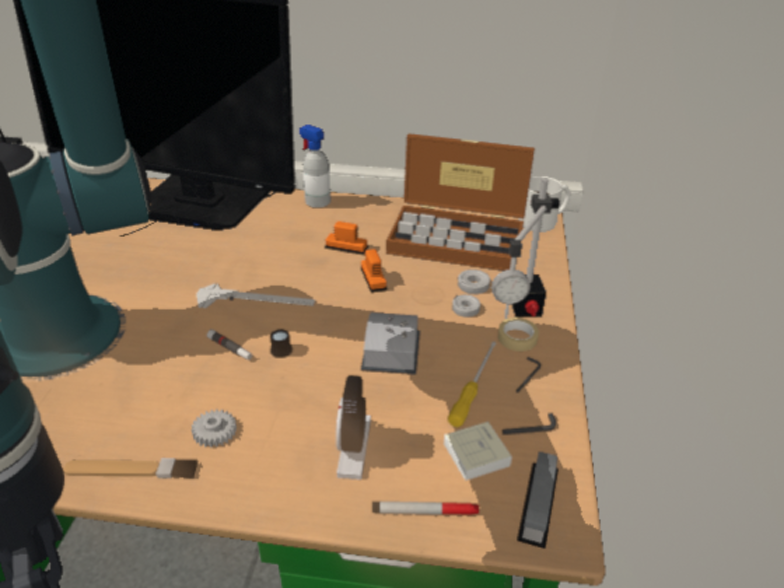

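View pics/top0.png

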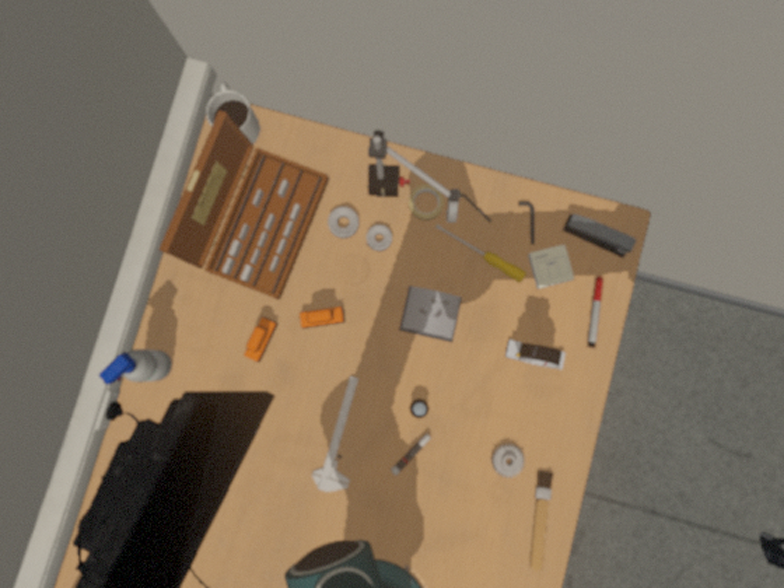

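Both overviews show two orange blocks: top px (186,242) and (229,226) (unscaled). The second lies farther right (−y), so it fits "farthest to the robot's right". The insert is at top (306,225) and the gauge at (382,252). Next I'll work out positions and take the confirming crop.

Run:
```python
from h import *
a=shot("top");b=shot("side")
def rect(m,p,z):
    c=max(cv2.findContours(m["mask"].astype(np.uint8),0,1)[0],key=cv2.contourArea)[:,0].astype(float)
    w=np.array([onz(p,u,z)[:2] for u in c],np.float32)*1000
    return cv2.minAreaRect(w)
print("insert",rect(masks_of(a,"insert")[0],a,.01))
for m in masks_of(a,"wiper")[:2]: print("wiper",rect(m,a,.02))
for m in masks_of(a,"gauge_handle")[:1]: print("gauge",rect(m,a,.09))
for m in masks_of(a,"ring_gauge_25")[:2]: print("ring",rect(m,a,.01))
print("screwdr",rect(masks_of(a,"screwdriver")[0],a,.01))
def cen(m): return np.argwhere(m["mask"]).mean(0)[::-1]
wb=masks_of(b,"wiper")
for i,m in enumerate(masks_of(a,"wiper")[:2]):
    for n in wb[:2]: print("tri",i,n["bbox"],tri((a,cen(m)),(b,cen(n))).round(3))
print("tri ins",tri((a,cen(masks_of(a,"insert")[0])),(b,cen(masks_of(b,"insert")[0]))).round(3))
print("tri gauge",tri((a,cen(masks_of(a,"gauge_handle")[0])),(b,cen(masks_of(b,"gauge_handle")[0]))).round(3))
w=shot("wrist");print("mount",np.array(w["mount"]).round(3).tolist(),np.array(w["intrinsics"]).tolist(),w["D"])
t=a["color"][140:300,150:420];s=b["color"][140:260,210:370]
im=np.vstack([cv2.resize(t,(800,474)),]);cv2.imwrite("pics/crop_top.png",im[:,:,::-1])
```

```text
insert ((565.7706298828125, -107.18142700195312), (105.3897933959961, 92.76435852050781), 77.87065124511719)
wiper ((514.1187744140625, 220.2003173828125), (38.468631744384766, 81.73246765136719), 64.81856536865234)
wiper ((557.25341796875, 100.57359313964844), (34.687400817871094, 86.06763458251953), 9.340197563171387)
gauge ((487.1677551269531, -291.23388671875), (103.90154266357422, 35.56375503540039), 78.26278686523438)
ring ((715.3555908203125, -5.808940887451172), (50.095558166503906, 46.647647857666016), 0.4546366035938263)
ring ((745.5410766601562, 63.204010009765625), (55.85179901123047, 57.78692626953125), 0.4294635057449341)
screwdr ((682.5955200195312, -216.35430908203125), (170.85107421875, 27.5615234375), 56.09458923339844)
tri 0 [228.4, 158.0, 265.0, 183.3] [0.515 0.22  0.019]
tri 0 [256.5, 179.6, 277.9, 211.4] [ 0.545  0.239 -0.081]
tri 1 [228.4, 158.0, 265.0, 183.3] [0.53  0.09  0.101]
tri 1 [256.5, 179.6, 277.9, 211.4] [0.559 0.101 0.014]
tri ins [ 0.567 -0.107  0.014]
tri gauge [ 0.488 -0.304  0.03 ]
mount [[0.0, 0.96, 0.28, 0.071], [1.0, 0.0, -0.001, -0.0], [-0.001, 0.28, -0.96, -0.143], [0.0, 0.0, 0.0, 1.0]] [[322.82351993763433, 0.0, 283.99071809558956], [0.0, 322.82351993763433, 203.28255430700253], [0.0, 0.0, 1.0]] [-0.04255233  0.          0.          0.          0.        ]
```

View pics/crop_top.png

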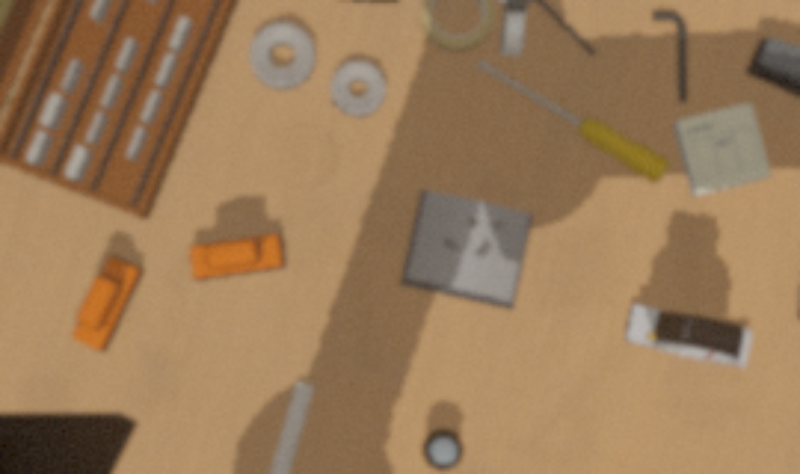

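Crop: the candidates are the orange blocks at crop (107,303) and (237,256). The second is farther right and is clearly the intended wiper. The four chips are on the far (+x) half of the insert, around (475,235). Next comes a wrist view of the gauge dial on the way.

```bash
cat >> h.py <<'E'
def down(yaw,tilts=()):
    "tool z down, tool x at world yaw (deg); tilts: rotvecs deg in tool axes"
    x=np.array([np.cos(np.radians(yaw)),np.sin(np.radians(yaw)),0]);z=np.array([0,0,-1.])
    M=R.from_matrix(np.c_[x,np.cross(z,x),z])
    for t in tilts: M=M*R.from_rotvec(np.radians(t))
    return M
def plan(P,Rt,s=None):
    s=s or state();R0=R.from_rotvec(s["tcp_rot"]);d=np.asarray(P)-s["tool_pos"]
    print("t",round(s["time"],2),"pos",np.round(s["tool_pos"],4),"turn",(R0.inv()*Rt).as_rotvec(degrees=True).round(2),
      "shift before turn",R0.inv().apply(d).round(4),"after",Rt.inv().apply(d).round(4),"F",np.round(s["wrist_force"],1),"w",round(s["width"],3))
E
python3 - <<'E'
from h import *
g=np.array([.487,-.292,.05]);xg=np.array([np.cos(np.radians(-12)),np.sin(np.radians(-12)),0])
M=down(168,[(0,-37,0)])
cam=g+.28*(-xg*np.cos(np.radians(36))+np.array([0,0,np.sin(np.radians(36))]))
mp=np.array([.071,0,-.143]);P=cam-M.apply(mp);print(P)
plan(P,down(168)); plan(P,M)
E
```

```text
[ 0.40506831 -0.27458488  0.14310386]
t 1.8 pos [ 0.23   -0.6346  0.2313] turn [  -0.      0.   -148.07] shift before turn [ 0.2873 -0.2788  0.0882] after [-0.0964  0.3885  0.0882] F [-0.4 -0.7  0.9] w 1.002
t 1.8 pos [ 0.23   -0.6346  0.2313] turn [ -47.33  -13.54 -141.44] shift before turn [ 0.2873 -0.2788  0.0882] after [-0.0239  0.3885  0.1284] F [-0.4 -0.7  0.9] w 1.002
```

Request:
drive_tool(rows=[[0, 0, 0, 0.036, -0.035, 0, 1], [0, 0, 0, 0.036, -0.035, 0, 1], [0, 0, 0, 0.036, -0.035, 0, 1], [0, 0, 0, 0.036, -0.035, 0, 1], [0, 0, 0, 0.036, -0.035, 0, 1], [0, 0, 0, 0.036, -0.035, 0, 1], [0, 0, 0, 0.036, -0.035, 0, 1], [0, 0, 0, 0.035, -0.034, 0, 1]])

```text
time: 2.47
tool_pos: [0.376, -0.3329, 0.2316]
tcp_rot: [3.094, 0.543, 0.001]
wrist_force: [0.9, -0.5, -0.4]
width: 1.0
grip_force: 0.0
```

Request:
drive_tool(rows=[[0, 0, -7.05, 0, 0, 0.004, 1], [0, 0, -7.05, 0, 0, 0.004, 1], [0, 0, -7.05, 0, 0, 0.004, 1], [0, 0, -7.05, 0, 0, 0.004, 1], [0, 0, -7.05, 0, 0, 0.004, 1], [0, 0, -7.05, 0, 0, 0.004, 1], [0, 0, -7.05, 0, 0, 0.004, 1], [0, 0, -7.05, 0, 0, 0.004, 1]])

```text
time: 3.13
tool_pos: [0.3756, -0.3347, 0.1993]
tcp_rot: [2.464, 1.949, 0.0]
wrist_force: [0.7, -0.1, 0.0]
width: 1.004
grip_force: 0.0
```

Request:
drive_tool(rows=[[0, 0, -7.05, 0, 0, 0.004, 1], [0, 0, -7.05, 0, 0, 0.004, 1], [0, 0, -7.05, 0, 0, 0.004, 1], [0, 0, -7.05, 0, 0, 0.004, 1], [0, 0, -7.05, 0, 0, 0.004, 1], [0, 0, -7.05, 0, 0, 0.004, 1], [0, 0, -7.05, 0, 0, 0.004, 1], [0, 0, -7.05, 0, 0, 0.004, 1]])

```text
time: 3.8
tool_pos: [0.3756, -0.3347, 0.1673]
tcp_rot: [1.251, 2.882, -0.0]
wrist_force: [0.6, -0.1, -0.6]
width: 0.999
grip_force: 0.0
```

Request:
drive_tool(rows=[[0, 0, -7.05, 0, 0, 0.004, 1], [0, 0, -7.05, 0, 0, 0.004, 1], [0, 0, -7.05, 0, 0, 0.004, 1], [0, 0, -7.05, 0, 0, 0.004, 1], [0, 0, -7.05, 0, 0, 0.004, 1]])

```text
time: 4.22
tool_pos: [0.3756, -0.3347, 0.1473]
tcp_rot: [0.319, 3.125, -0.0]
wrist_force: [0.2, 0.7, 0.4]
width: 0.998
grip_force: 0.0
```

Request:
drive_tool(rows=[[0, -6.17, 0, 0, 0, 0, 1], [0, -6.17, 0, 0, 0, 0, 1], [0, -6.17, 0, 0, 0, 0, 1], [0, -6.17, 0, 0, 0, 0, 1], [0, -6.17, 0, 0, 0, 0, 1], [0, -6.17, 0, 0, 0, 0, 1], [0, 0, 0, 0, 0, 0, 1], [0, 0, 0, 0, 0, 0, 1]])

```text
time: 4.88
tool_pos: [0.4068, -0.3001, 0.1705]
tcp_rot: [0.336, 2.547, -0.15]
wrist_force: [0.9, -0.2, 0.0]
width: 1.0
grip_force: 0.0
```

Run:
```python
from h import *
p=shot("wrist");save(p,"dial.png",k=1.4)
import pickle;pickle.dump(p,open("dial.pkl","wb"))
for n in ["gauge","needle","red_mark","insert"]:
    for m in masks_of(p,n): print(n,round(m["score"],2),m["bbox"])
plan([.5,-.1,.2],down(168))
```

```text
gauge 0.91 [248.2, 143.2, 360.3, 267.5]
gauge 0.44 [539.3, 217.8, 554.3, 222.9]
needle 0.75 [295.0, 162.0, 314.5, 188.7]
red_mark 0.69 [260.6, 150.8, 350.2, 215.9]
insert 0.75 [444.5, 141.6, 560.0, 241.3]
t 5.13 pos [ 0.4078 -0.3021  0.171 ] turn [-3.09 33.06 -3.01] shift before turn [-0.0487  0.2184 -0.0123] after [-0.0482  0.2169 -0.029 ] F [ 0.4 -0.3  0.8] w 1.0
```

View pics/dial.png

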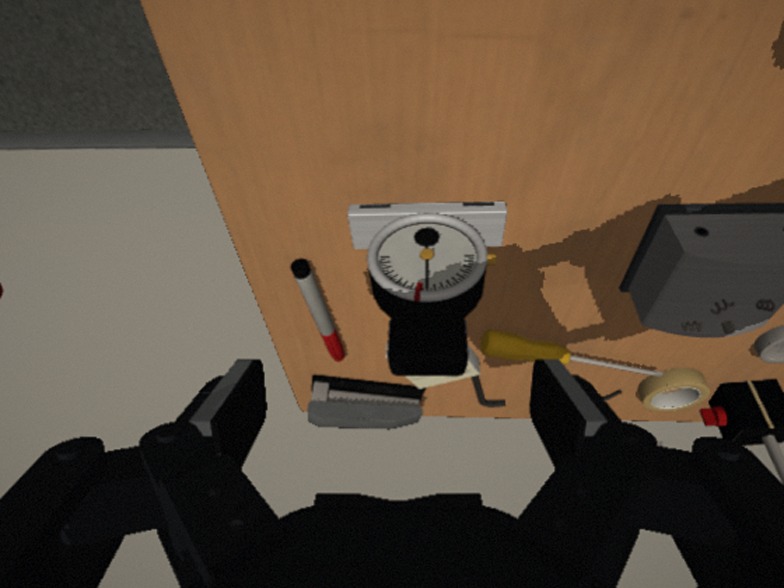

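The dial view is upside down. Pivot is at (427,254), the needle points to (427,290), and the red mark at (419,291) sits clockwise of it, so positive. I'll compute the bezel angle on the dial plane.

Run:
```python
from h import *
import pickle;p=pickle.load(open("dial.pkl","rb"))
c=p["color"].astype(int);sub=np.zeros(c.shape[:2],bool);sub[145:225,255:355]=True
red=sub&(c[...,0]>90)&(c[...,1]<0.45*c[...,0])&(c[...,2]<0.45*c[...,0])
ys,xs=np.nonzero(red);w=c[ys,xs,0]-c[ys,xs,1];print(len(xs),xs.min(),xs.max(),ys.min(),ys.max())
rc=np.array([np.average(xs,weights=w),np.average(ys,weights=w)]);print("red",rc)
# brass pivot
br=sub&(c[...,0]>150)&(c[...,2]<0.55*c[...,0])&(c[...,1]>.5*c[...,0]);br[:,330:]=False
yb,xb=np.nonzero(br);pc=np.array([xb.mean(),yb.mean()]);print("pivot",pc,len(xb))
# needle: dark px in window between
nd=[(x,y) for y in range(186,199) for x in [np.average(np.arange(298,313),weights=np.clip(150-c[y,298:313].mean(1),0,None)+1e-6)]]
print(np.round(nd,1).tolist())
# base-bar front bottom edge for yaw: use masks
for yaw in (-14,-12,-10):
    xg=np.array([np.cos(np.radians(yaw)),np.sin(np.radians(yaw)),0]);yg=np.array([-xg[1],xg[0],0])
    X0=np.array([.487,-.292,.05])-xg*.019
    def pl(uv):
        o,d=ray(p,uv);return o+d*((X0-o)@xg)/(d@xg)
    P=pl(pc);Q=pl(rc);N=pl(nd[6]);M=pl(nd[-1])
    f=lambda v:(np.arctan2(-(v-P)@yg,v[2]-P[2]))
    print(yaw,"pivot",P.round(4),"r",np.linalg.norm(Q-P).round(4),"mark",round(f(Q),4),"needle",round(f(N),3),round(f(M),3))
```

```text
7 298 300 202 205
red [298.6038835  203.05242718]
pivot [259.35294118 204.74117647] 85
[[304.7, 186.0], [304.6, 187.0], [304.8, 188.0], [304.7, 189.0], [304.8, 190.0], [304.7, 191.0], [304.7, 192.0], [305.2, 193.0], [306.0, 194.0], [306.4, 195.0], [306.4, 196.0], [306.6, 197.0], [306.4, 198.0]]
-14 pivot [ 0.456  -0.3378  0.0863] r 0.0312 mark -1.6398 needle -1.944 -1.771
-12 pivot [ 0.4577 -0.3386  0.0847] r 0.0315 mark -1.61 needle -1.916 -1.741
-10 pivot [ 0.4594 -0.3393  0.0832] r 0.0318 mark -1.58 needle -1.887 -1.711
```

Run:
```python
from h import *
import pickle;p=pickle.load(open("dial.pkl","rb"))
c=p["color"].astype(int);sub=np.zeros(c.shape[:2],bool);sub[175:190,296:314]=True
br=sub&(c[...,0]>120)&(c[...,2]<0.6*c[...,0]);yb,xb=np.nonzero(br);pc=np.array([xb.mean(),yb.mean()]);print("pivot",pc,len(xb))
s2=np.zeros(c.shape[:2],bool);s2[195:220,288:312]=True
wt=np.clip(c[...,0]-1.6*c[...,1:].max(2),0,None)*s2
for y in range(198,218):
    if wt[y].sum()>15: print(y,round(np.average(np.arange(560),weights=wt[y]),2),wt[y].sum().round())
ys,xs=np.nonzero(wt>10);rc=np.array([np.average(xs,weights=wt[ys,xs]),np.average(ys,weights=wt[ys,xs])]);print("red",rc)
for yaw in (-14,-12,-10):
    xg=np.array([np.cos(np.radians(yaw)),np.sin(np.radians(yaw)),0]);yg=np.array([-xg[1],xg[0],0])
    X0=np.array([.487,-.292,.05])-xg*.019
    def pl(uv):
        o,d=ray(p,uv);return o+d*((X0-o)@xg)/(d@xg)
    P=pl(pc);f=lambda v:(np.arctan2(-(v-P)@yg,v[2]-P[2]));Q=pl(rc)
    print(yaw,"pivot",P.round(4),"r",np.linalg.norm(Q-P).round(4),"mark",round(f(Q),4),"needle",[round(f(pl(u)),3) for u in [(304.7,190.5),(304.7,196)]])
im=p["color"][165:225,275:335];cv2.imwrite("pics/dz.png",cv2.resize(im[:,:,::-1],(540,540),interpolation=cv2.INTER_NEAREST))
```

```text
pivot [304.22413793 181.17241379] 58
202 299.49 192.0
203 299.22 200.0
204 299.03 186.0
205 298.66 221.0
206 298.57 232.0
207 298.23 132.0
208 297.9 95.0
209 297.81 105.0
210 297.89 110.0
211 297.54 137.0
212 297.38 140.0
213 297.32 133.0
214 297.27 104.0
215 297.47 43.0
red [298.32236581 207.33677932]
-14 pivot [ 0.4646 -0.3032  0.0597] r 0.0292 mark 0.1634 needle [np.float64(-0.032), np.float64(-0.019)]
-12 pivot [ 0.4652 -0.3033  0.0592] r 0.0291 mark 0.1642 needle [np.float64(-0.032), np.float64(-0.019)]
-10 pivot [ 0.4657 -0.3034  0.0587] r 0.0291 mark 0.1653 needle [np.float64(-0.032), np.float64(-0.019)]
```

View pics/dz.png

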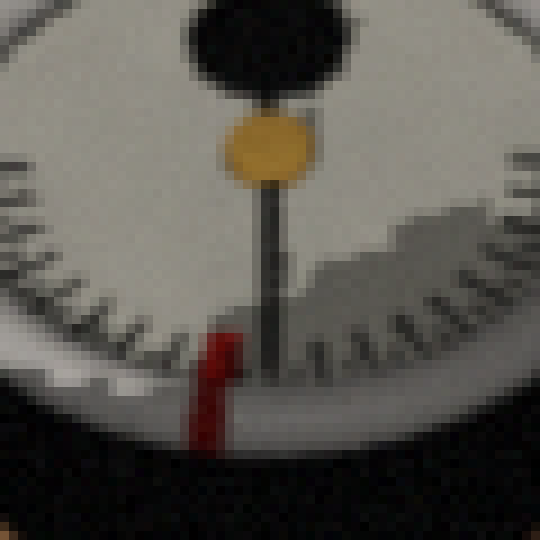

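Request:
drive_tool(rows=[[-0.6, 6.6, -0.6, 0, 0, 0, 1], [-0.6, 6.6, -0.6, 0, 0, 0, 1], [-0.6, 6.6, -0.6, 0, 0, 0, 1], [-0.6, 6.6, -0.6, 0, 0, 0, 1], [-0.6, 6.6, -0.6, 0, 0, 0, 1], [0, 0, 0, 0, 0, -0.03, 1], [0, 0, 0, 0, 0, -0.03, 1], [0, 0, 0, 0, 0, -0.03, 1]])

```text
time: 5.8
tool_pos: [0.4079, -0.3015, 0.2592]
tcp_rot: [-0.328, -3.12, -0.003]
wrist_force: [0.1, 0.3, 1.6]
width: 1.001
grip_force: 0.0
```

Run:
```python
from h import *
plan([.5,-.06,.27],down(168))
```

```text
t 5.8 pos [ 0.4079 -0.3015  0.2592] turn [ 0.07 -0.23 -0.02] shift before turn [-0.0398  0.2554 -0.0106] after [-0.0399  0.2553 -0.0108] F [0.1 0.3 1.6] w 1.001
```

Request:
drive_tool(rows=[[0, 0, 0, -0.0057, 0.0365, -0.0016, 1], [0, 0, 0, -0.0057, 0.0365, -0.0016, 1], [0, 0, 0, -0.0057, 0.0365, -0.0016, 1], [0, 0, 0, -0.0057, 0.0365, -0.0016, 1], [0, 0, 0, -0.0057, 0.0365, -0.0016, 1], [0, 0, 0, -0.0057, 0.0365, -0.0016, 1], [0, 0, 0, -0.0057, 0.0365, -0.0016, 1], [0, 0, 0, 0, 0, 0, 1]])

```text
time: 6.47
tool_pos: [0.5021, -0.0544, 0.2718]
tcp_rot: [0.322, 3.123, 0.003]
wrist_force: [-0.7, -0.6, 0.1]
width: 0.998
grip_force: 0.0
```

Run:
```python
from h import *
import pickle
p=shot("wrist");save(p,"over.png",k=1.4)
def corners(m):
    c=max(cv2.findContours(m["mask"].astype(np.uint8),0,1)[0],key=cv2.contourArea)
    return cv2.boxPoints(cv2.minAreaRect(c)).round(1).tolist()
p["m"]={n:masks_of(p,n) for n in ["insert","wiper","gauge","gauge_handle","chip_1"]}
for n,l in p["m"].items():
    for m in l: print(n,round(m["score"],2),m["bbox"],corners(m))
pickle.dump(p,open("over.pkl","wb"))
```

```text
insert 0.75 [212.4, 188.5, 296.0, 267.1] [[213.0, 188.0], [296.0, 188.0], [296.0, 267.0], [213.0, 267.0]]
insert 0.56 [329.2, 283.0, 364.1, 319.7] [[329.0, 285.0], [364.0, 285.0], [364.0, 319.0], [329.0, 319.0]]
wiper 0.86 [376.9, 162.9, 448.2, 209.4] [[374.3999938964844, 182.5], [441.29998779296875, 159.39999389648438], [453.29998779296875, 194.10000610351562], [386.3999938964844, 217.3000030517578]]
wiper 0.73 [473.3, 97.4, 537.8, 170.7] [[472.3999938964844, 161.6999969482422], [497.29998779296875, 92.5999984741211], [543.7999877929688, 109.4000015258789], [518.9000244140625, 178.5]]
wiper 0.5 [31.7, 183.6, 105.0, 204.8] [[32.900001525878906, 188.6999969482422], [106.19999694824219, 181.39999389648438], [108.0999984741211, 199.89999389648438], [34.70000076293945, 207.1999969482422]]
gauge 0.62 [9.0, 180.9, 138.7, 235.4] [[2.0999999046325684, 199.10000610351562], [127.0999984741211, 160.39999389648438], [141.6999969482422, 207.60000610351562], [16.700000762939453, 246.3000030517578]]
gauge 0.52 [213.1, 188.8, 296.9, 266.9] [[214.0, 189.0], [295.0, 189.0], [295.0, 266.0], [214.0, 266.0]]
gauge_handle 0.59 [12.5, 185.5, 138.3, 235.0] [[2.700000047683716, 201.10000610351562], [126.80000305175781, 161.3000030517578], [141.60000610351562, 207.60000610351562], [17.600000381469727, 247.39999389648438]]
chip_1 0.6 [228.6, 248.2, 235.9, 256.9] [[229.3000030517578, 252.89999389648438], [237.6999969482422, 250.10000610351562], [239.3000030517578, 254.89999389648438], [230.89999389648438, 257.70001220703125]]
chip_1 0.38 [238.1, 231.0, 247.0, 241.6] [[237.0, 236.0], [242.5, 230.5], [245.0, 233.0], [239.5, 238.5]]
```

View pics/over.png

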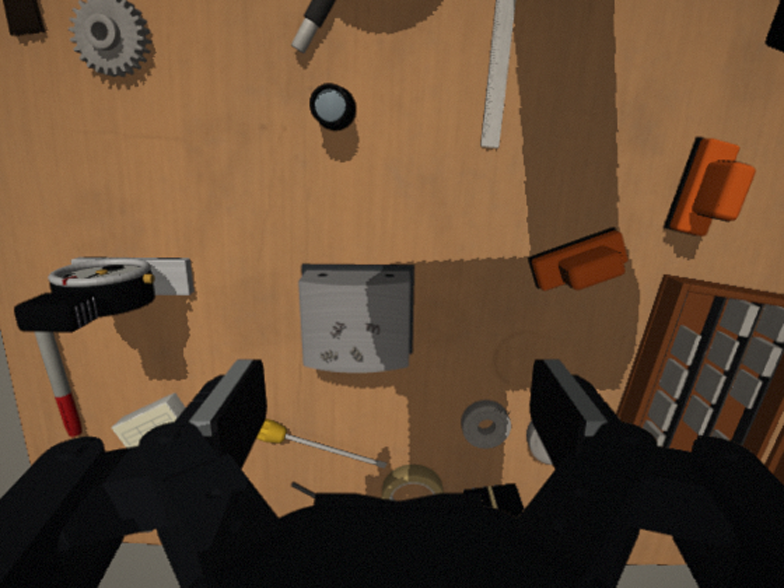

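The overhead wrist view shows the insert at (357,318), square to the tool, with chips on its far (+x) half. The wiper is at (580,260) and the look-alike at (712,187). I'll fit model silhouettes for the poses.

```bash
cat >> h.py <<'E'
from scipy.optimize import minimize
def box(x0,x1,y0,y1,z0,z1): return np.array([[x,y,z] for x in(x0,x1) for y in(y0,y1) for z in(z0,z1)])/1000
th=np.linspace(-.5007,.5007,15)
MODEL={"insert":[box(-45,45,-53,53,0,6),np.vstack([box(-40,40,-48,48,0,43)]+[np.c_[np.full(15,x),.1*np.sin(th),.1*np.cos(th)-.045] for x in(-.04,.04)])],
"wiper":[box(-16,16,-42,42,0,21),box(-11,11,-23,23,21,56)],
"gauge":[box(-17,17,-55,55,0,12),np.vstack([np.c_[np.full(24,x),.038*np.cos(a),.05+.038*np.sin(a)] for x in(-.015,.015) for a in [np.linspace(0,6.28,24)]]),box(-11,11,-22,22,85,124)]}
def sil(p,name,v):
    im=np.zeros((420*4,560*4),np.uint8);M=R.from_euler("z",v[2]).as_matrix()
    for h in MODEL[name]:
        u=proj(p,h@M.T+[v[0],v[1],v[3] if len(v)>3 else 0])
        cv2.fillConvexPoly(im,cv2.convexHull(np.round((u+.5)*4).astype(np.int32)),255)
    return cv2.resize(im,(560,420),interpolation=cv2.INTER_AREA)/255.
def fit(name,views,v0):
    def cost(v): return sum(1-np.minimum(a:=sil(p,name,v),m).sum()/np.maximum(a,m).sum() for p,m in views)
    v0=np.array(v0,float);s=np.vstack([v0]+[v0+d for d in np.diag([.008,.008,.08,.006][:len(v0)])])
    r=minimize(cost,v0,method="Nelder-Mead",options=dict(initial_simplex=s,xatol=1e-4,fatol=1e-4,maxiter=250))
    return r.x,r.fun
E
python3 - <<'E'
from h import *
import pickle
o=pickle.load(open("over.pkl","rb"));d=pickle.load(open("dial.pkl","rb"));t=shot("top");s=shot("side")
M=lambda p,n,i=0:(p,masks_of(p,n)[i]["mask"].astype(float))
W=lambda n,i=0:(o,o["m"][n][i]["mask"].astype(float))
def rep(n,vs,v0):
    for v in vs:
        x,f=fit(n,[v],v0);print(" ",n,x[:2].round(4),np.degrees(x[2]).round(2),round(f,3))
    x,f=fit(n,vs,list(v0)+[0]);print(n,"all,z free",x[[0,1,3]].round(4),np.degrees(x[2]).round(2),round(f,3))
rep("insert",[W("insert"),M(t,"insert"),M(s,"insert")],[.566,-.107,-.21])
wt=min(masks_of(t,"wiper")[:2],key=lambda m:-m["bbox"][0]);ws=max(masks_of(s,"wiper")[:2],key=lambda m:m["bbox"][1])
rep("wiper",[W("wiper"),(t,wt["mask"].astype(float)),(s,ws["mask"].astype(float))],[.557,.1006,.163])
rep("gauge",[W("gauge"),M(s,"gauge"),M(t,"gauge_handle")],[.487,-.295,-.2])
E
```

```text
insert [ 0.5676 -0.1073] -11.94 0.028
  insert [ 0.566 -0.107] -12.03 1.0
  insert [ 0.568  -0.1075] -11.58 0.085
insert all,z free [ 5.677e-01 -1.072e-01 -5.000e-04] -11.71 1.113
  wiper [0.5576 0.1024] 8.35 0.047
  wiper [0.5572 0.1033] 8.07 0.087
  wiper [0.5585 0.1007] 7.08 0.107
wiper all,z free [ 0.5578  0.1028 -0.0009] 8.3 0.261
  gauge [ 0.4872 -0.3088] -11.11 0.098
  gauge [ 0.4886 -0.3128] -12.43 0.09
  gauge [ 0.4882 -0.3079] -11.75 0.071
gauge all,z free [ 0.4886 -0.3089 -0.0036] -11.66 0.267
```

Run:
```python
from h import *
plan([.5577,.1026,.12],down(188.2))
plan([.5577,.1026,.026],down(188.2))
```

```text
t 7.17 pos [ 0.4994 -0.0597  0.2716] turn [ -0.07   0.07 -20.28] shift before turn [-0.0228  0.1711  0.1514] after [-0.0809  0.1523  0.1516] F [ 0.3 -0.3 -0.7] w 1.003
t 7.17 pos [ 0.4994 -0.0597  0.2716] turn [ -0.07   0.07 -20.28] shift before turn [-0.0227  0.1712  0.2454] after [-0.0809  0.1523  0.2456] F [ 0.3 -0.3 -0.7] w 1.003
```

Request:
drive_tool(rows=[[0, 0, 0, -0.0046, 0.0342, 0.02, 1], [0, 0, 0, -0.0046, 0.0342, 0.02, 1], [0, 0, 0, -0.0046, 0.0342, 0.02, 1], [0, 0, 0, -0.0046, 0.0342, 0.02, 1], [0, 0, 0, -0.0046, 0.0342, 0.02, 1], [0, 0, -6.76, 0, 0, 0.017, 1], [0, 0, -6.76, 0, 0, 0.017, 1], [0, 0, -6.76, 0, 0, 0.017, 1]])

```text
time: 7.83
tool_pos: [0.5579, 0.1039, 0.1194]
tcp_rot: [-0.237, 3.132, -0.002]
wrist_force: [0.6, -0.3, -0.0]
width: 1.003
grip_force: 0.0
```

Run:
```python
from h import *
p=shot("wrist")
ms=masks_of(p,"wiper");m=max(ms,key=lambda m:m["mask"].sum());print([(x["score"],x["bbox"]) for x in ms])
print(fit("wiper",[(p,m["mask"].astype(float))],[.5577,.1026,.143]))
plan([.5577,.1026,.026],down(188.2))
```

```text
[(0.71, [383.3, 116.0, 497.2, 226.2]), (0.7, [236.4, 181.7, 336.5, 235.1])]
(array([0.5577, 0.1026, 0.143 ]), np.float64(1.0))
t 7.93 pos [0.5551 0.1028 0.1169] turn [-0.08 -0.34  0.09] shift before turn [-0.0031 -0.0005  0.0909] after [-0.0026 -0.0006  0.0909] F [-0.7  0.6 -0.5] w 0.999
```

Request:
drive_tool(rows=[[0, 0, 0, -0.001, 0, 0.02, 1], [0, 0, 0, -0.001, 0, 0.02, 1], [0, 0, 0, 0, 0, 0.02, 1], [0, 0, 0, 0, 0, 0.02, 1], [0, 0, 0, 0, 0, 0.012, 1], [0, 0, 0, 0, 0, 0, 1]])

```text
time: 8.43
tool_pos: [0.558, 0.1025, 0.0264]
tcp_rot: [0.221, -3.13, 0.003]
wrist_force: [-1.1, 0.1, -0.6]
width: 1.0
grip_force: 0.0
```

Request:
drive_tool(rows=[[0, 0, 0, 0, 0, 0, 0.6], [0, 0, 0, 0, 0, 0, 0.3], [0, 0, 0, 0, 0, 0, 0.1], [0, 0, 0, 0, 0, 0, 0], [0, 0, 0, 0, 0, 0, 0], [0, 0, 0, 0, 0, 0, 0]], force=60)

```text
time: 8.93
tool_pos: [0.5618, 0.1033, 0.0305]
tcp_rot: [-0.225, 3.129, -0.002]
wrist_force: [0.3, -1.2, 7.2]
width: 0.527
grip_force: 62.8
```

Request:
drive_tool(rows=[[0, 0, 0, 0, 0, -0.002, 0], [0, 0, 0, 0, 0, 0, 0]])

```text
time: 9.1
tool_pos: [0.56, 0.103, 0.0309]
tcp_rot: [-0.225, 3.132, -0.002]
wrist_force: [0.0, -0.4, -1.7]
width: 0.525
grip_force: 62.1
```

Request:
drive_tool(rows=[[0, 0, 0, 0, 0, -0.002, 0], [0, 0, 0, 0, 0, 0, 0]])

```text
time: 9.27
tool_pos: [0.5595, 0.103, 0.0322]
tcp_rot: [-0.226, 3.133, -0.002]
wrist_force: [0.3, 0.3, -2.1]
width: 0.526
grip_force: 62.1
```

Request:
drive_tool(rows=[[0, 0, 0, 0, 0, -0.02, 0], [0, 0, 0, 0, 0, -0.03, 0], [0, 0, 0, 0, 0, -0.03, 0], [0, 0, 0, 0, 0, 0, 0]])

```text
time: 9.6
tool_pos: [0.5642, 0.1038, 0.1187]
tcp_rot: [-0.225, 3.122, -0.001]
wrist_force: [2.7, -0.5, 0.7]
width: 0.526
grip_force: 62.1
```

Run:
```python
from h import *
p=shot("wrist");save(p,"grip.png",k=1.4)
plan([0,0,0],down(168.1))
p=shot("side")
x=np.array(state()["tool_pos"])
ms=masks_of(p,"wiper");m=max(ms,key=lambda m:m["bbox"][0]);print([(a["score"],a["bbox"]) for a in ms])
print(x,fit("wiper",[(p,m["mask"].astype(float))],[.558,.103,.143,.085]))
```

```text
t 9.65 pos [0.563  0.1036 0.1163] turn [1.000e-02 5.100e-01 2.013e+01] shift before turn [ 0.573  -0.0218  0.1114] after [ 0.5295 -0.2175  0.1163] F [-0.2  0.5 -1.3] w 0.529
[(0.95, [232.0, 160.4, 261.8, 181.8]), (0.77, [258.6, 155.7, 277.3, 179.4])]
[0.56102983 0.10335108 0.11389157] (array([0.55989284, 0.10496038, 0.09401631, 0.08045026]), np.float64(0.357588593142638))
```

View pics/grip.png

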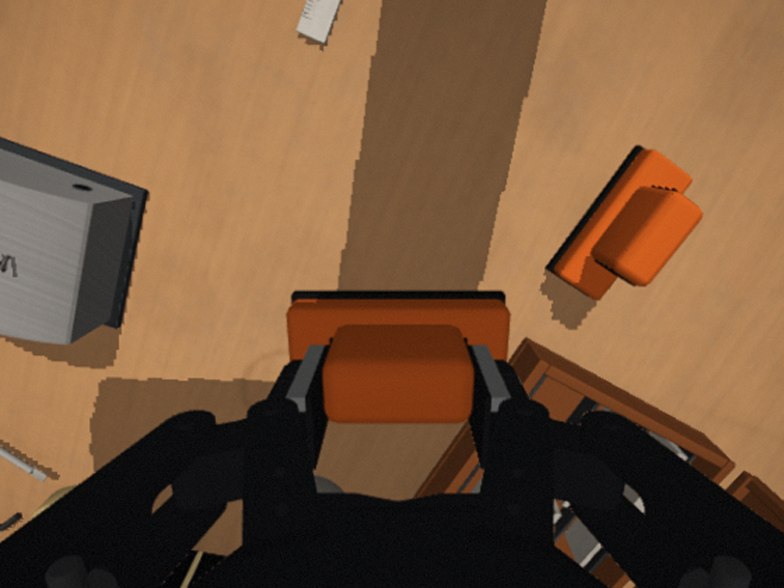

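Run:
```python
from h import *
plan([.5345,-.1003,.111],down(168.15))
```

```text
t 9.75 pos [0.5595 0.1031 0.1121] turn [-0.07  0.05 20.09] shift before turn [ 0.0539 -0.1978  0.0014] after [-0.0173 -0.2042  0.0011] F [-0.3 -0.  -1.4] w 0.525
```

Request:
drive_tool(rows=[[0, 0, 6.7, 0, 0, 0, 0], [0, 0, 6.7, 0, 0, 0, 0], [0, 0, 6.7, 0, 0, 0, 0], [0, 0, 0, -0.003, -0.034, 0, 0], [0, 0, 0, -0.003, -0.034, 0, 0], [0, 0, 0, -0.003, -0.034, 0, 0], [0, 0, 0, -0.003, -0.034, 0, 0], [0, 0, 0, -0.003, -0.034, 0, 0]])

```text
time: 10.42
tool_pos: [0.5371, -0.0672, 0.11]
tcp_rot: [-0.323, -3.121, 0.001]
wrist_force: [0.7, 0.4, -0.8]
width: 0.518
grip_force: 62.2
```

Request:
drive_tool(rows=[[0, 0, 0, -0.002, -0.034, 0, 0], [0, 0, 0, 0, 0, 0.006, 0], [0, 0, 0, 0, 0, 0.006, 0], [0, 0, 0, 0, 0, 0.004, 0], [0, 0, 0, 0, 0, 0, 0], [0, 0, 0, 0, 0, 0, 0], [0, 0, 0, 0, 0, 0, 0], [0, 0, 0, 0, 0, 0, 0]])

```text
time: 11.08
tool_pos: [0.5349, -0.0991, 0.0968]
tcp_rot: [0.322, 3.124, -0.002]
wrist_force: [0.8, 0.0, -1.0]
width: 0.524
grip_force: 62.4
```

Run:
```python
from h import *
plan([.5345,-.1003,.081],down(168.15))
```

```text
t 11.08 pos [ 0.5349 -0.0991  0.0968] turn [-0.05  0.09  0.08] shift before turn [ 0.0002 -0.0012  0.0158] after [ 0.0001 -0.0013  0.0158] F [ 0.8  0.  -1. ] w 0.524
```

Lowering in small steps to feel for the crown.

Request:
drive_tool(rows=[[0, 0, 0, 0, 0, 0.004, 0], [0, 0, 0, 0, 0, 0.003, 0], [0, 0, 0, 0, 0, 0.002, 0], [0, 0, 0, 0, 0, 0, 0], [0, 0, 0, 0, 0, 0, 0]])

```text
time: 11.5
tool_pos: [0.5343, -0.0999, 0.0873]
tcp_rot: [0.325, 3.124, -0.002]
wrist_force: [0.5, 0.2, -1.0]
width: 0.525
grip_force: 62.4
```

Request:
drive_tool(rows=[[0, 0, 0, 0, 0, 0.0015, 0], [0, 0, 0, 0, 0, 0, 0], [0, 0, 0, 0, 0, 0, 0]])

```text
time: 11.75
tool_pos: [0.5345, -0.1001, 0.0861]
tcp_rot: [0.325, 3.124, -0.002]
wrist_force: [0.2, -0.2, -2.0]
width: 0.525
grip_force: 62.4
```

Request:
drive_tool(rows=[[0, 0, 0, 0, 0, 0.0015, 0], [0, 0, 0, 0, 0, 0, 0], [0, 0, 0, 0, 0, 0, 0]])

```text
time: 12.0
tool_pos: [0.5349, -0.1001, 0.0854]
tcp_rot: [0.325, 3.123, -0.002]
wrist_force: [-0.9, -0.5, 4.1]
width: 0.53
grip_force: 62.8
```

Request:
drive_tool(rows=[[0, 0, 0, 0, 0, 0.0015, 0], [0, 0, 0, 0, 0, 0, 0], [0, 0, 0, 0, 0, 0, 0]])

```text
time: 12.25
tool_pos: [0.535, -0.1002, 0.0854]
tcp_rot: [0.324, 3.123, -0.002]
wrist_force: [-5.9, 1.1, 14.0]
width: 0.526
grip_force: 64.2
```

Request:
drive_tool(rows=[[0, 0, 0, 0, 0, -0.0015, 0], [0, 0, 0, -0.01, 0, 0, 0], [0, 0, 0, -0.018, 0, 0, 0], [0, 0, 0, -0.022, 0, 0, 0], [0, 0, 0, -0.022, 0, 0, 0], [0, 0, 0, -0.022, 0, 0, 0], [0, 0, 0, -0.012, 0, 0, 0], [0, 0, 0, 0, 0, -0.02, 0]])

```text
time: 12.92
tool_pos: [0.6378, -0.1217, 0.1]
tcp_rot: [-0.324, -3.12, 0.001]
wrist_force: [-0.8, 0.2, -2.3]
width: 0.529
grip_force: 62.3
```

Request:
drive_tool(rows=[[0, 0, 0, 0, 0, -0.03, 0], [0, 0, 0, 0.03, 0.02, -0.03, 0], [0, 0, 0, 0.03, 0.03, 0, 0], [0, 0, 0, 0.03, 0.03, 0, 0], [0, 0, 0, 0.03, 0.03, 0, 0]])

```text
time: 13.33
tool_pos: [0.547, 0.0066, 0.1613]
tcp_rot: [0.327, 3.122, -0.001]
wrist_force: [0.2, 0.5, -1.2]
width: 0.525
grip_force: 62.3
```

Run:
```python
from h import *
w=shot("wrist")
plan([.558,.05,.031],down(168.15))
for p in (w,shot("side"),shot("top")):
    print([(round(m["score"],2),m["bbox"]) for m in masks_of(p,"chip_1")])
    if p is w: I=p["color"]
    else: 
        b=masks_of(p,"insert")[0]["bbox"];print(b)
cv2.imwrite("pics/swept.png",cv2.resize(I[:,:,::-1],(784,588)))
```

```text
t 13.38 pos [0.5413 0.0127 0.1597] turn [ 0.17 -0.34  0.03] shift before turn [-0.0095  0.0396  0.1288] after [-0.0087  0.04    0.1287] F [-7.2  4.4 -1.6] w 0.523
[]
[(0.31, [256.2, 222.5, 298.3, 268.7])]
[258.9, 223.5, 298.3, 268.3]
[]Traceback (most recent call last):
  File "<stdin>", line 8, in <module>
IndexError: list index out of range
```

Run:
```python
from h import *
w=shot("wrist")["color"];s=shot("side")["color"];t=shot("top")["color"]
c=lambda im,x,y,W,H,w,h:cv2.resize(im[y:y+H,x:x+W],(w,h),interpolation=cv2.INTER_CUBIC)
im=np.vstack([np.hstack([c(w,0,100,280,210,400,300),c(s,240,200,100,75,400,300)]),np.hstack([c(t,270,180,80,60,400,300),c(w,0,0,560,420,400,300)])])
cv2.imwrite("pics/swept.png",im[:,:,::-1])
```

```text
(no output)
```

View pics/swept.png

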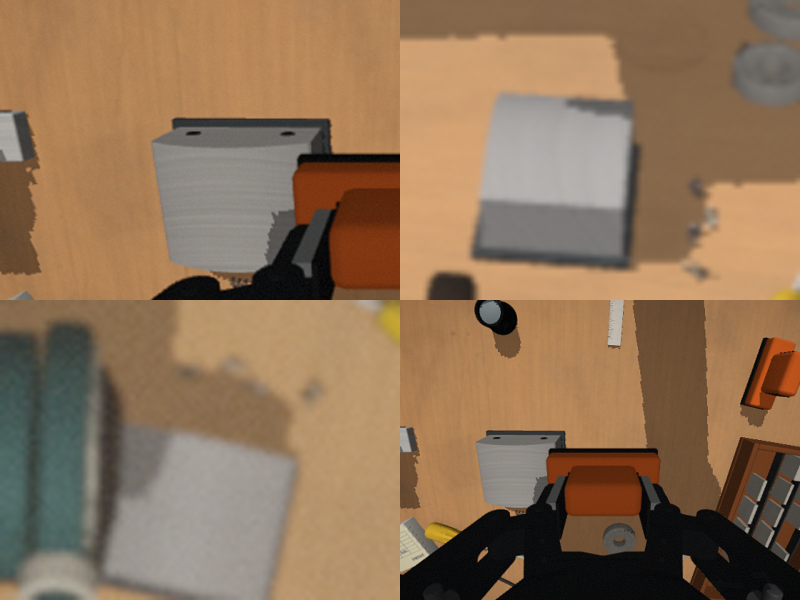

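All four chips lie on the bench beyond the insert (side crop, about x=700, y 187–270) and the crown is bare. Next I'll set the wiper down.

Run:
```python
from h import *
plan([.555,.09,.0305],down(168.15))
```

```text
t 13.88 pos [0.548  0.0049 0.161 ] turn [-0.06  0.07 -0.09] shift before turn [0.0109 0.0848 0.1304] after [0.0106 0.0847 0.1305] F [ 1.  -0.2 -1.4] w 0.524
```

Request:
drive_tool(rows=[[0, 0, 0, 0.003, 0.021, 0.01, 0], [0, 0, 0, 0.003, 0.021, 0.02, 0], [0, 0, 0, 0.003, 0.021, 0.02, 0], [0, 0, 0, 0.002, 0.022, 0.02, 0], [0, 0, 0, 0, 0, 0.025, 0], [0, 0, 0, 0, 0, 0.02, 0], [0, 0, 0, 0, 0, 0.01, 0], [0, 0, 0, 0, 0, 0.002, 0]])

```text
time: 14.55
tool_pos: [0.5524, 0.0905, 0.0313]
tcp_rot: [-0.325, -3.121, 0.004]
wrist_force: [0.6, -1.0, -1.3]
width: 0.526
grip_force: 62.3
```

Request:
drive_tool(rows=[[0, 0, 0, 0, 0, 0.0015, 0], [0, 0, 0, 0, 0, 0.001, 0], [0, 0, 0, 0, 0, 0, 0], [0, 0, 0, 0, 0, 0, 0]])

```text
time: 14.88
tool_pos: [0.5556, 0.091, 0.033]
tcp_rot: [0.325, 3.121, -0.001]
wrist_force: [-0.3, -0.0, -1.0]
width: 0.526
grip_force: 62.3
```

Request:
drive_tool(rows=[[0, 0, 0, 0, 0, 0.0015, 0], [0, 0, 0, 0, 0, 0.001, 0], [0, 0, 0, 0, 0, 0, 0], [0, 0, 0, 0, 0, 0, 0]])

```text
time: 15.22
tool_pos: [0.5553, 0.0911, 0.0305]
tcp_rot: [0.324, 3.122, -0.001]
wrist_force: [-2.1, -0.0, 5.3]
width: 0.525
grip_force: 62.9
```

Request:
drive_tool(rows=[[0, 0, 0, 0, 0, 0.001, 0], [0, 0, 0, 0, 0, 0, 0], [0, 0, 0, 0, 0, 0, 0]])

```text
time: 15.47
tool_pos: [0.5553, 0.0911, 0.0305]
tcp_rot: [0.324, 3.122, -0.001]
wrist_force: [-3.7, -0.9, 11.8]
width: 0.527
grip_force: 63.9
```

Request:
drive_tool(rows=[[0, 0, 0, 0, 0, -0.001, 0.3], [0, 0, 0, 0, 0, 0, 0.7], [0, 0, 0, 0, 0, 0, 1], [0, 0, 0, 0, 0, 0, 1], [0, 0, 0, 0, 0, 0, 1]])

```text
time: 15.88
tool_pos: [0.5541, 0.0911, 0.0287]
tcp_rot: [0.325, 3.124, -0.002]
wrist_force: [0.1, 0.2, 1.3]
width: 1.001
grip_force: 0.0
```

Request:
drive_tool(rows=[[0, 0, 0, 0, 0, -0.02, 1], [0, 0, 0, 0, 0, -0.04, 1], [0, 0, 0, 0, 0, -0.04, 1], [0, 0, 0, 0, 0, -0.04, 1], [0, 0, 0, 0, 0, -0.04, 1], [0, 0, 0, 0, 0, 0, 1]])

```text
time: 16.38
tool_pos: [0.5597, 0.0921, 0.2191]
tcp_rot: [0.323, 3.108, 0.004]
wrist_force: [1.7, -0.3, 1.4]
width: 1.0
grip_force: 0.0
```

Run:
```python
from h import *
plan([.45,-.29,.22],down(168.3))
```

```text
t 16.38 pos [0.5597 0.0921 0.2191] turn [ 0.24  0.95 -0.16] shift before turn [ 0.0288 -0.3965 -0.003 ] after [ 0.03   -0.3964 -0.0009] F [ 1.7 -0.3  1.4] w 1.0
```

Request:
drive_tool(rows=[[0, 0, 0, 0.003, -0.0397, -0.001, 1], [0, 0, 0, 0.003, -0.0397, -0.001, 1], [0, 0, 0, 0.003, -0.0397, -0.001, 1], [0, 0, 0, 0.003, -0.0397, -0.001, 1], [0, 0, 0, 0.003, -0.0397, -0.001, 1], [0, 0, 0, 0.003, -0.0397, -0.001, 1], [0, 0, 0, 0.003, -0.0397, -0.001, 1], [0, 0, 0, 0.003, -0.0397, -0.001, 1]])

```text
time: 17.05
tool_pos: [0.4644, -0.2161, 0.217]
tcp_rot: [0.324, 3.123, -0.002]
wrist_force: [1.6, -0.9, 0.3]
width: 0.997
grip_force: 0.0
```

Request:
drive_tool(rows=[[0, 0, 0, 0.003, -0.0397, -0.001, 1], [0, 0, 0, 0.003, -0.0397, -0.001, 1], [0, 0, 0, 0, 0, 0, 1], [0, 0, 0, 0, 0, 0, 1], [0, 0, 0, 0, 0, 0, 1], [0, 0, 0, 0, 0, 0, 1]])

```text
time: 17.55
tool_pos: [0.4433, -0.2898, 0.2189]
tcp_rot: [0.323, 3.124, -0.0]
wrist_force: [0.5, -0.0, 0.4]
width: 1.001
grip_force: 0.0
```

Run:
```python
from h import *
import pickle
p=shot("wrist");pickle.dump(p,open("g2.pkl","wb"))
g=masks_of(p,"gauge")[0];mk=g["mask"].astype(float);print(g["score"],g["bbox"])
print(fit("gauge",[(p,mk)],[.488,-.309,-.2]),fit("gauge",[(p,mk)],[.488,-.309,-.2,0]))
s=shot("side");ms=masks_of(s,"gauge")[0]["mask"].astype(float)
v,f=fit("gauge",[(p,mk),(s,ms)],[.488,-.309,-.2,0]);print(v,f)
a=np.degrees(v[2]);plan([v[0],v[1],.17],down(180+a))
```

```text
0.75 [226.3, 200.5, 322.1, 273.7]
(array([ 0.48827039, -0.30800624, -0.20876104]), np.float64(0.05749165153704372)) (array([ 0.4909138 , -0.30888742, -0.20931692, -0.00645207]), np.float64(0.02595297469341129))
[ 0.48845311 -0.30831503 -0.2028308  -0.00202243] 0.162479855176338
t 17.75 pos [ 0.4436 -0.2898  0.2193] turn [-0.05  0.07 -0.12] shift before turn [-0.0476 -0.009   0.0494] after [-0.0477 -0.0091  0.0493] F [-0.6  0.5  0.5] w 1.002
```

Request:
drive_tool(rows=[[0, 0, 0, -0.012, -0.002, 0.006, 1], [0, 0, 0, -0.012, -0.003, 0.014, 1], [0, 0, 0, -0.012, -0.002, 0.014, 1], [0, 0, 0, -0.012, -0.002, 0.014, 1], [0, 0, 0, 0, 0, 0, 1], [0, 0, 0, 0, 0, 0, 1], [0, 0, 0, 0, 0, 0, 1]])

```text
time: 18.33
tool_pos: [0.4883, -0.3092, 0.1719]
tcp_rot: [0.323, 3.124, -0.002]
wrist_force: [-0.5, 0.2, 0.5]
width: 0.999
grip_force: 0.0
```

Run:
```python
from h import *
plan([.489,-.3085,.092],down(168.2))
p=shot("wrist");g=masks_of(p,"gauge")[0];print(g["score"],g["bbox"],proj(p,[[.489,-.3085,.124]]))
cv2.imwrite("pics/pre.png",p["color"][:,:,::-1])
```

```text
t 18.33 pos [ 0.4883 -0.3092  0.1719] turn [-0.06  0.06 -0.01] shift before turn [-0.0004  0.0009  0.0799] after [-0.0005  0.0008  0.0799] F [-0.5  0.2  0.5] w 0.999
0.83 [226.5, 166.3, 342.2, 242.1] [[285.90274299 228.23493371]]
```

View pics/pre.png

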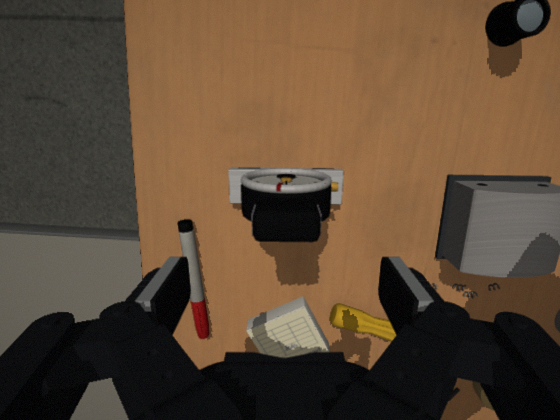

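The handle is at (286,222), squarely between the open fingers, with the red mark just left of the needle. Descending to grip.

Request:
drive_tool(rows=[[0, 0, 0, 0, 0, 0.02, 1], [0, 0, 0, 0, 0, 0.025, 1], [0, 0, 0, 0, 0, 0.02, 1], [0, 0, 0, 0, 0, 0.012, 1], [0, 0, 0, 0, 0, 0, 1], [0, 0, 0, 0, 0, 0, 1]])

```text
time: 18.93
tool_pos: [0.4881, -0.3098, 0.0947]
tcp_rot: [0.325, 3.124, -0.001]
wrist_force: [0.1, 0.5, -0.1]
width: 1.0
grip_force: 0.0
```

Request:
drive_tool(rows=[[0, 0, 0, 0, 0, 0, 0.6], [0, 0, 0, 0, 0, -0.001, 0.5], [0, 0, 0, 0, 0, -0.002, 0.2], [0, 0, 0, 0, 0, -0.001, 0], [0, 0, 0, 0, 0, 0, 0], [0, 0, 0, 0, 0, 0, 0], [0, 0, 0, 0, 0, 0, 0]], force=80)

```text
time: 19.52
tool_pos: [0.4894, -0.3099, 0.1001]
tcp_rot: [0.324, 3.121, -0.002]
wrist_force: [0.4, 2.8, 5.8]
width: 0.5
grip_force: 83.0
```

Request:
drive_tool(rows=[[0, 0, 0, 0, 0, -0.005, 0], [0, 0, 0, 0, 0, -0.02, 0], [0, 0, 0, 0, 0, -0.03, 0], [0, 0, 0, 0, 0, -0.025, 0], [0, 0, 0, 0, 0, -0.01, 0], [0, 0, 0, 0, 0, 0, 0], [0, 0, 0, 0, 0, 0, 0], [0, 0, 0, 0, 0, 0, 0]])

```text
time: 20.18
tool_pos: [0.4867, -0.3088, 0.1858]
tcp_rot: [-0.325, -3.122, -0.001]
wrist_force: [-1.0, -0.2, -5.8]
width: 0.498
grip_force: 82.8
```

Run:
```python
from h import *
import pickle
plan([.5677,-.1073,.185],down(168.15))
p=shot("wrist");pickle.dump(p,open("held.pkl","wb"))
c=p["color"];print(masks_of(p,"red_mark")[:1] and masks_of(p,"red_mark")[0]["bbox"])
b=masks_of(p,"gauge")
for m in b: print(m["score"],m["bbox"])
```

```text
t 20.18 pos [ 0.4867 -0.3088  0.1858] turn [ 0.03 -0.16 -0.02] shift before turn [-0.0378  0.2138  0.0009] after [-0.0379  0.2138  0.0008] F [-1.  -0.2 -5.8] w 0.498
[224.2, 182.9, 349.9, 227.2]
0.79 [213.3, 179.5, 358.3, 306.3]
0.67 [269.9, 191.0, 299.5, 215.3]
```

Request:
drive_tool(rows=[[0, 0, 0, -0.002, 0.012, 0, 0], [0, 0, 0, -0.005, 0.028, 0, 0], [0, 0, 0, -0.006, 0.034, 0, 0], [0, 0, 0, -0.006, 0.034, 0, 0], [0, 0, 0, -0.006, 0.034, 0, 0], [0, 0, 0, -0.006, 0.034, 0, 0], [0, 0, 0, -0.005, 0.026, 0, 0], [0, 0, 0, -0.002, 0.012, 0, 0]])

```text
time: 21.05
tool_pos: [0.5704, -0.1038, 0.1879]
tcp_rot: [0.321, 3.124, 0.002]
wrist_force: [1.1, -0.3, -5.5]
width: 0.497
grip_force: 83.4
```

Request:
drive_tool(rows=[[0, 0, 0, 0, 0, 0.01, 0], [0, 0, 0, 0, 0, 0.008, 0], [0, 0, 0, 0, 0, 0.004, 0], [0, 0, 0, 0, 0, 0, 0], [0, 0, 0, 0, 0, 0, 0], [0, 0, 0, 0, 0, 0, 0], [0, 0, 0, 0, 0, 0, 0]])

```text
time: 21.63
tool_pos: [0.5697, -0.109, 0.1668]
tcp_rot: [0.326, 3.122, -0.002]
wrist_force: [-0.7, 0.6, -4.6]
width: 0.495
grip_force: 83.2
```

Run:
```python
from h import *
plan([.5677,-.1073,.155],down(168.15))
```

```text
t 21.63 pos [ 0.5697 -0.109   0.1668] turn [-0.06  0.13 -0.09] shift before turn [0.0023 0.0013 0.0118] after [0.0023 0.0012 0.0118] F [-0.7  0.6 -4.6] w 0.495
```

Request:
drive_tool(rows=[[0, 0, 0, 0.002, 0.001, 0.005, 0], [0, 0, 0, 0, 0, 0.003, 0], [0, 0, 0, 0, 0, 0.001, 0], [0, 0, 0, 0, 0, 0, 0], [0, 0, 0, 0, 0, 0, 0], [0, 0, 0, 0, 0, 0, 0]])

```text
time: 22.13
tool_pos: [0.5679, -0.1067, 0.1574]
tcp_rot: [0.324, 3.123, -0.002]
wrist_force: [-0.8, 1.0, -5.0]
width: 0.498
grip_force: 83.4
```

Request:
drive_tool(rows=[[0, 0, 0, 0, 0, 0.0015, 0], [0, 0, 0, 0, 0, 0, 0], [0, 0, 0, 0, 0, 0, 0]])

```text
time: 22.38
tool_pos: [0.5677, -0.1067, 0.1557]
tcp_rot: [0.324, 3.124, -0.002]
wrist_force: [0.2, -0.0, -4.9]
width: 0.496
grip_force: 83.4
```

Request:
drive_tool(rows=[[0, 0, 0, 0, 0, 0.001, 0], [0, 0, 0, 0, 0, 0, 0], [0, 0, 0, 0, 0, 0, 0]])

```text
time: 22.63
tool_pos: [0.5677, -0.1067, 0.1547]
tcp_rot: [0.325, 3.124, -0.002]
wrist_force: [1.0, 0.7, -5.1]
width: 0.5
grip_force: 83.4
```

Request:
drive_tool(rows=[[0, 0, 0, 0, 0, 0.001, 0], [0, 0, 0, 0, 0, 0, 0], [0, 0, 0, 0, 0, 0, 0]])

```text
time: 22.88
tool_pos: [0.568, -0.1068, 0.1545]
tcp_rot: [0.324, 3.123, -0.002]
wrist_force: [-1.1, 0.6, -0.2]
width: 0.505
grip_force: 83.9
```

Request:
drive_tool(rows=[[0, 0, 0, 0, 0, 0.001, 0], [0, 0, 0, 0, 0, 0, 0], [0, 0, 0, 0, 0, 0, 0]])

```text
time: 23.13
tool_pos: [0.5683, -0.1068, 0.1545]
tcp_rot: [0.324, 3.122, -0.002]
wrist_force: [-2.8, 1.1, 4.4]
width: 0.498
grip_force: 84.7
```

Request:
drive_tool(rows=[[0, 0, 0, 0, 0, -0.0007, 0], [0, 0, 0, 0, 0, 0, 0], [0, 0, 0, 0, 0, 0, 0], [0, 0, 0, 0, 0, 0, 0], [0, 0, 0, 0, 0, 0, 0], [0, 0, 0, 0, 0, 0, 0]])

```text
time: 23.63
tool_pos: [0.5682, -0.1068, 0.1545]
tcp_rot: [0.324, 3.122, -0.002]
wrist_force: [-1.5, -0.2, 5.5]
width: 0.498
grip_force: 84.4
```

Run:
```python
from h import *
import pickle
p=shot("wrist");pickle.dump(p,open("level.pkl","wb"));s=state();print(s["tool_pos"],R.from_rotvec(s["tcp_rot"]).as_matrix().round(4).tolist())
```

```text
[ 0.56823649 -0.10683758  0.15444948] [[-0.9786, 0.2056, 0.0022], [0.2056, 0.9786, -0.0015], [-0.0025, -0.001, -1.0]]
```

Request:
drive_tool(rows=[[1.0, 0, 0, 0, 0.0035, 0, 0], [1.5, 0, 0, 0, 0.0052, 0, 0], [1.5, 0, 0, 0, 0.0052, 0, 0], [1.0, 0, 0, 0, 0.0035, 0, 0], [0, 0, 0, 0, 0, 0, 0], [0, 0, 0, 0, 0, 0, 0]])

```text
time: 24.18
tool_pos: [0.5724, -0.0904, 0.1538]
tcp_rot: [-0.322, -3.117, 0.14]
wrist_force: [-0.8, -3.8, 3.6]
width: 0.496
grip_force: 84.4
```

```bash
cat >> h.py <<'E'
def rock(th,off=.1545,I=(.5677,-.1070),yaw=-11.85):
    "pose with gauge leaning th (rad) to its +y about the crown axis"
    ps=np.radians(yaw);ins=R.from_euler("z",ps)
    P=np.array([I[0],I[1],-.045])+ins.apply([0,(off+.045)*np.sin(th),(off+.045)*np.cos(th)])
    s=state();M=R.from_rotvec(s["tcp_rot"]);yt=ins.inv().apply(M.as_matrix()[:,1])
    zt=ins.inv().apply(M.as_matrix()[:,2]);print("lean now",np.arctan2(-yt[2],yt[1]).round(4),"pitch",np.degrees(zt[0]).round(2))
    plan(P,down(180+yaw)*R.from_rotvec([th,0,0]),s)
E
python3 - <<'E'
from h import *
rock(.18)
rock(np.radians(5))
E
```

```text
lean now 0.0893 pitch 0.23
t 24.18 pos [ 0.5724 -0.0904  0.1538] turn [5.2  0.23 0.03] shift before turn [0.0012 0.0187 0.0008] after [ 0.0012  0.0187 -0.0009] F [-0.8 -3.8  3.6] w 0.496
lean now 0.0893 pitch 0.23
t 24.18 pos [ 0.5724 -0.0904  0.1538] turn [-0.12  0.23  0.04] shift before turn [0.0012 0.0002 0.    ] after [0.0012 0.0002 0.    ] F [-0.8 -3.8  3.6] w 0.496
```

Request:
drive_tool(rows=[[1.0, 0, 0, 0, 0.0036, 0, 0], [1.6, 0, 0, 0, 0.0058, 0, 0], [1.6, 0, 0, 0, 0.0058, 0, 0], [1.0, 0, 0, 0, 0.0036, 0, 0], [0, 0, 0, 0, 0, 0, 0], [0, 0, 0, 0, 0, 0, 0], [0, 0, 0, 0, 0, 0, 0], [0, 0, 0, 0, 0, 0, 0]])

```text
time: 24.85
tool_pos: [0.5759, -0.0716, 0.1512]
tcp_rot: [-0.322, -3.097, 0.277]
wrist_force: [-0.3, -1.2, 4.8]
width: 0.501
grip_force: 84.4
```

Request:
drive_tool(rows=[[0, 0, 0, 0, 0, 0, 0], [0, 0, 0, 0, 0, 0, 0], [0, 0, 0, 0, 0, 0, 0], [0, 0, 0, 0, 0, 0, 0]])

```text
time: 25.18
tool_pos: [0.5759, -0.0717, 0.1513]
tcp_rot: [-0.323, -3.097, 0.277]
wrist_force: [-0.4, -2.4, 5.2]
width: 0.497
grip_force: 84.4
```

Run:
```python
from h import *
import pickle
p=shot("wrist");pickle.dump(p,open("r1.pkl","wb"));rock(.18)
l=pickle.load(open("level.pkl","rb"))
for q in (l,p):
    c=q["color"].astype(int);wt=np.clip(c[...,0]-1.7*c[...,1:].max(2),0,None);wt[wt<15]=0;wt[:,:265]=0;wt[:,315:]=0;wt[:175]=0;wt[240:]=0
    for y in np.nonzero(wt.sum(1)>30)[0]: print("red",y,round(np.average(np.arange(560),weights=wt[y]),2),end="; ")
    print()
k=lambda q:cv2.resize(q["color"][165:240,240:340],(800,600)[:2] and (800,300) if 0 else (640,480),interpolation=cv2.INTER_NEAREST)
a=[cv2.resize(q["color"][175:221,250:330],(800,299),interpolation=cv2.INTER_NEAREST) for q in (l,p)]
cv2.imwrite("pics/rk.png",np.vstack(a)[:,:,::-1])
```

```text
lean now 0.178 pitch 0.16
t 25.23 pos [ 0.5759 -0.0716  0.1512] turn [ 0.12  0.16 -0.06] shift before turn [ 0.0008 -0.0006  0.    ] after [ 0.0008 -0.0006  0.    ] F [-0.1 -2.7  5.5] w 0.496
red 210 276.96; red 211 276.63; red 212 275.98; red 213 274.85; red 214 274.26; red 215 273.94; red 216 273.51; red 217 273.41; red 218 273.37; red 219 273.32; red 220 273.34; red 221 273.5; red 222 273.64; 
red 210 277.74; red 211 277.37; red 212 276.64; red 213 274.99; red 214 274.39; red 215 274.0; red 216 273.46; red 217 273.38; red 218 273.39; red 219 273.37; red 220 273.33; red 221 273.36; red 222 273.56;
```

View pics/rk.png

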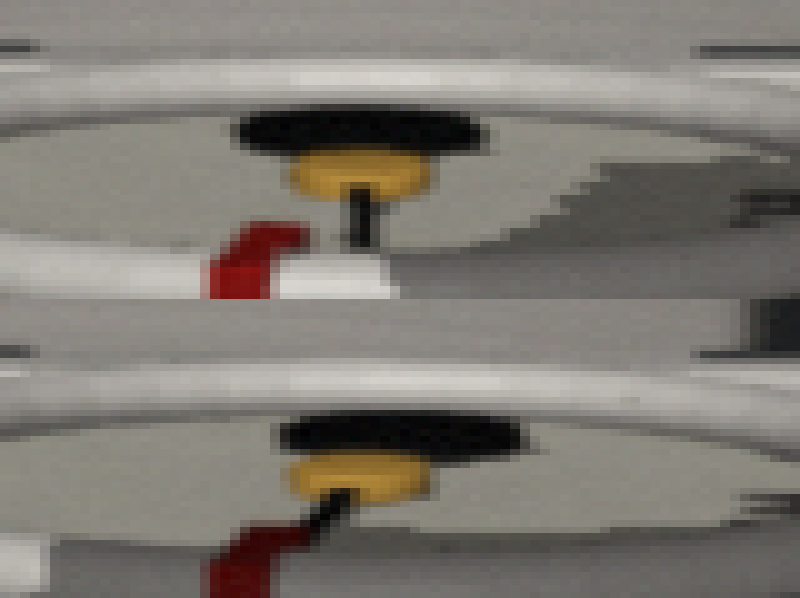

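The final view shows level (top) and rocked (bottom). At 0.178 lean the needle, about (310,530), runs right into the red mark at (290,540). I'll refine the mark's angle numerically with a box-model fit of the red pixels in all three wrist shots.

Run:
```python
from h import *
import pickle
L=[pickle.load(open(f+".pkl","rb")) for f in ("dial","level","r1")]
def frame(yaw,P,lean=0):
    T=np.eye(4);T[:3,:3]=(R.from_euler("z",yaw)*R.from_rotvec([-lean,0,0])).as_matrix();T[:3,3]=P;return T
def from_tool(p):
    Tt=p["T"]@np.linalg.inv(np.array(p["mount"]));G=np.eye(4);G[:3,:3]=np.diag([-1,1,-1.]);G[:3,3]=[0,0,.0995];return Tt@G
F=[frame(-.206,[.489,-.3085,0]),from_tool(L[1]),from_tool(L[2])]
# red images
W=[]
for q,(y0,y1,x0,x1) in zip(L,[(195,220,288,312),(200,232,262,300),(200,232,262,300)]):
    c=q["color"].astype(int);w=((c[...,0]>1.5*c[...,1:].max(2))&(c[...,0]>45)).astype(float);k=np.zeros_like(w);k[y0:y1,x0:x1]=1;W.append(w*k)
    ys,xs=np.nonzero(W[-1]);print(len(xs),xs.min(),xs.max(),ys.min(),ys.max())
nx=[304.6,285.7,None]  # needle column in the level views (rows ~190, ~206)
xf=-.017
def pt(T,rr,lat,x,b):
    v=np.array([x,0,.05])+rr*np.array([0,-np.sin(b),np.cos(b)])*[1,-1,1]+lat*np.array([0,np.cos(b),-np.sin(b)])
    return v
def g2w(T,V): return V@T[:3,:3].T+T[:3,3]
def cost(v,views,show=False):
    b,hl,x0,x1=v[0],v[1]/1000,-v[2]/1000,-v[3]/1000;tot=0
    for i in views:
        V=np.array([pt(0,.03+s*hl,l,x,b) for s in(-1,1) for l in(-.0017,.0017) for x in(x0,x1)])
        u=proj(L[i],g2w(F[i],V))
        n=proj(L[i],g2w(F[i],np.array([[x0,0,.068]])))[0]
        du=(nx[i]-n[0]) if nx[i] else (nx[1]-proj(L[1],g2w(F[1],np.array([[x0,0,.068]])))[0][0])
        u=u+[du,v[4+min(i,1)]]
        im=np.zeros((3360,4480),np.uint8);cv2.fillConvexPoly(im,cv2.convexHull(np.round((u+.5)*8).astype(np.int32)),255)
        a=cv2.resize(im,(560,420),interpolation=cv2.INTER_AREA)/255.;tot+=1-np.minimum(a,W[i]).sum()/np.maximum(a,W[i]).sum()
        if show: print(i,"du",du.round(2))
    return tot
for views in ([0],[1],[0,1],[0,1,2]):
    best=None
    for b0 in (.15,.2):
        v0=np.array([b0,4,15,19,5. if 0 in views else 0,3.])
        s=np.vstack([v0]+[v0+d for d in np.diag([.04,1.5,3,3,4,4])])
        r=minimize(cost,v0,args=(views,),method="Nelder-Mead",options=dict(initial_simplex=s,maxiter=600,xatol=1e-3,fatol=1e-4))
        if best is None or r.fun<best.fun: best=r
    print(views,best.x.round(3),round(best.fun,3));cost(best.x,views,True)
```

```text
53 296 301 202 214
89 271 280 209 223
83 271 279 210 223
[0] [ 0.15  4.   15.   19.    5.    3.  ] 1.0
0 du 0.34
[1] [ 0.15  4.   15.   19.    0.    3.  ] 1.0
1 du 1.08
[0, 1] [ 0.15  4.   15.   19.    5.    3.  ] 2.0
0 du 0.34
1 du 1.08
[0, 1, 2] [ 0.15  4.   15.   19.    5.    3.  ] 3.0
0 du 0.34
1 du 1.08
2 du 1.08
```

```bash
cat > mk.py <<'E'
from h import *
import pickle
L=[pickle.load(open(f+".pkl","rb")) for f in ("dial","level","r1")]
def from_tool(p):
    Tt=p["T"]@np.linalg.inv(np.array(p["mount"]));G=np.eye(4);G[:3,:3]=np.diag([-1,1,-1.]);G[:3,3]=[0,0,.0995];return Tt@G
T0=np.eye(4);T0[:3,:3]=R.from_euler("z",-.206).as_matrix();T0[:3,3]=[.489,-.3085,0]
F=[T0,from_tool(L[1]),from_tool(L[2])];W=[]
for q,(y0,y1,x0,x1) in zip(L,[(195,220,288,312),(200,232,262,300),(200,232,262,300)]):
    c=q["color"].astype(int);w=((c[...,0]>1.5*c[...,1:].max(2))&(c[...,0]>45)).astype(float);k=np.zeros_like(w);k[y0:y1,x0:x1]=1;W.append(w*k)
nx=[304.6,285.7]
P=lambda i,V:proj(L[i],np.atleast_2d(V)@F[i][:3,:3].T+F[i][:3,3])
def cost(v,views):
    b,hl,x0,x1=v[0],v[1]/1000,-v[2]/1000,-v[3]/1000;tot=0;s,c=np.sin(b),np.cos(b)
    for i in views:
        V=np.array([[x,-r*s+l*c,.05+r*c+l*s] for r in(.03-hl,.03+hl) for l in(-.0017,.0017) for x in(x0,x1)])
        j=min(i,1);du=nx[j]-P(j,[x0,0,.068])[0,0]
        u=P(i,V)+[du,v[4+j]]
        im=np.zeros((3360,4480),np.uint8);cv2.fillConvexPoly(im,cv2.convexHull(np.round((u+.5)*8).astype(np.int32)),255)
        a=cv2.resize(im,(560,420),interpolation=cv2.INTER_AREA)/255.;tot+=1-np.minimum(a,W[i]).sum()/np.maximum(a,W[i]).sum()
    return tot
for views in ([0],[1],[0,1],[0,1,2]):
    rs=[]
    for b0 in (.16,.2):
        v0=np.array([b0,4,15,19,0.,0.]);s=np.vstack([v0]+[v0+d for d in np.diag([.04,1.5,3,3,6,6])])
        rs.append(minimize(cost,v0,args=(views,),method="Nelder-Mead",options=dict(initial_simplex=s,maxiter=400,xatol=1e-3,fatol=1e-4)))
    for r in rs: print(views,r.x.round(3),round(r.fun,3))
E
python3 mk.py
```

```text
[0] [ 0.18   6.932 15.54  15.412  1.384  2.383] 0.158
[0] [ 0.173  4.704 14.151 19.196  2.414  3.274] 0.208
[1] [ 0.182  4.842 15.093 19.694 -2.466  0.08 ] 0.312
[1] [ 0.183  4.858 15.146 19.679  2.403  0.219] 0.318
[0, 1] [ 0.181  5.027 14.149 18.407  2.091 -1.734] 0.535
[0, 1] [ 0.179  5.123 14.787 19.074  2.534 -0.645] 0.531
[0, 1, 2] [ 0.182  4.809 13.991 18.618  2.182 -1.199] 0.898
[0, 1, 2] [ 0.181  5.006 14.837 18.962  2.507 -0.382] 0.886
```

Request:
drive_tool(rows=[[0.15, 0, 0, 0, 0.0005, -0.0007, 0], [0, 0, 0, 0, 0, 0, 0], [0, 0, 0, 0, 0, 0, 0], [0, 0, 0, 0, 0, 0, 0], [0, 0, 0, 0, 0, 0, 0], [0, 0, 0, 0, 0, 0, 0], [0, 0, 0, 0, 0, 0, 0], [0, 0, 0, 0, 0, 0, 0]])

```text
time: 25.9
tool_pos: [0.5755, -0.0707, 0.1512]
tcp_rot: [-0.322, -3.095, 0.282]
wrist_force: [1.8, -1.2, 0.7]
width: 0.5
grip_force: 84.0
```

Request:
drive_tool(rows=[[0, 0, 0, 0, 0, 0, 0], [0, 0, 0, 0, 0, 0, 0], [0, 0, 0, 0, 0, 0, 0], [0, 0, 0, 0, 0, 0, 0], [0, 0, 0, 0, 0, 0, 0], [0, 0, 0, 0, 0, 0, 0]])

```text
time: 26.4
tool_pos: [0.5754, -0.0707, 0.1512]
tcp_rot: [-0.322, -3.095, 0.282]
wrist_force: [2.7, -0.8, 0.4]
width: 0.497
grip_force: 83.9
```

Run:
```python
from h import *
rock(.181);s=state();print(s["wrist_force"],s["grip_force"],np.abs(s["joint_vel"]).max())
```

```text
lean now 0.1814 pitch 0.08
t 26.4 pos [ 0.5754 -0.0707  0.1512] turn [-0.02  0.08 -0.03] shift before turn [ 0.     -0.0011  0.0001] after [ 0.     -0.0011  0.0001] F [ 2.7 -0.8  0.4] w 0.497
[ 2.72441386 -0.75130021  0.36799522] 83.884516954422 0.0006933966278496926
```

```bash
python3 -c "
from h import *
print(workorder.finish_job())"
```

```text
the job is handed in; nothing more can be done
None
```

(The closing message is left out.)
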